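# Turn the finial dish to the packing carton and hold it level

### The job

The white dish on the counting scale holds one loose brass ball finial, next to be packed in the green carton. Lift the dish by its black handle about ten centimetres clear of the scale, then, still above the scale, turn it a quarter turn (left or right, whichever side the green carton stands) so that its red lip points at the middle of the green carton, keeping the dish level and the ball resting in its middle all the while. Finish still holding the dish up there, level and still; do not touch the ball with the gripper or shift the cartons, the lampshade or the tape.

Things in the scene. Friction and masses are not known exactly. Their poses are not given: they have to be found in the camera images.
- dish_grip (a point): centre of the dish's black handle block: 14 mm thick along the dish's x, 46 mm long along y, 20 mm tall, 98 mm above the dish's underside on its axis. Two thin steel wires carry it from the rim at +y and -y, reaching out to 66 mm. Open space between block and ball. Axes are the dish's: +x from its middle to its red lip, z up. Grasp from above, closing along x.
- dish: white round dish, 120 mm across, rim 24 mm above its underside, foot 72 mm across, about 250 g with handle; origin at the centre of its underside, z up; +x points to the red pouring lip, which ends 87 mm from the middle. Starts loose on the scale, lip roughly away from the robot
- dish_floor (a point): centre of the dish's inner floor, 8 mm above its underside; the floor is flat for about 10 mm around it, then rises as a shallow cone, so in a level dish the ball stays near the middle
- ball_center (a point): centre of the brass ball, 24 mm in diameter, about 60 g, loose in the middle of the dish; its top is 32 mm above the underside of the dish
- scale_top (a point): centre of the top of the scale's round steel platter, 116 mm across, 55 mm above the table; the scale is a grey box 150 x 150 x 42 mm, fixed to the table
- green_carton: open green carton, 120 x 120 mm and 90 mm tall, some 24 cm from the dish to its left or right; origin at the centre of its underside. The lip must point to its middle
- blue_carton: open blue carton of the same size on the other side of the scale, not wanted; origin at the centre of its underside
- shade: small bell-shaped copper lampshade, 90 mm across, 75 mm tall, standing beyond the scale; origin at the centre of its underside
- tape: roll of black tape lying flat, 90 mm across, 24 mm tall, beyond the scale; origin at the centre of its underside
Mind the look-alikes: they are no part of the job. What is meant by the part that bears scale_top is not orange or purple, and is the smaller of those in its own colour.

How it is judged (in metres and radians):
On the way, in this order (a step that is already met when the one before it is completed fails the run):
1. the dish is lifted clear of the scale by its handle, with the lip not yet pointing to the green carton (not (x of green_carton in the frame of dish_grip above 0.12 m and y of green_carton in the frame of dish_grip between -0.035 and 0.035 m) and z of dish in the frame of scale_top above 0.02 m and contact force between the fingers and dish above 1 N and contact force between dish and scale below 0.05 N), for 0.1 s.
2. held above the scale, the dish has been turned so that its lip points at the middle of the green carton, level, the ball in the middle (x of green_carton in the frame of dish_grip above 0.12 m and y of green_carton in the frame of dish_grip between -0.035 and 0.035 m and angle between dish_grip's own z axis and vertical below 0.09 rad and horizontal distance between ball_center and dish_floor below 0.014 m and z of dish in the frame of scale_top between 0.05 and 0.18 m and horizontal distance between dish_grip and scale_top below 0.04 m), for 0.3 s.
At the end, for the whole second after the job is handed in: Gripper holds the dish 50-180 mm above the platter, middles within 40 mm seen from above; the line from dish middle through lip passes within 35 mm of the green carton's middle; dish level within 0.09 rad and still; ball within 14 mm of the dish's middle (all of step 2 and contact force between the fingers and dish above 1 N and contact force between dish and scale below 0.05 N and linear speed of dish below 0.03 m/s and angular speed of dish below 0.2 rad/s); the arm keeps its last pose, push and grip.
It fails at once if the ball rolls more than 25 mm from the middle of the dish (horizontal distance between ball_center and dish_floor above 0.025 m).
It fails at once if the dish is tilted by more than 0.25 rad (angle between dish_grip's own z axis and vertical above 0.25 rad).
It fails at once if the gripper touches the ball (contact force between any of the fingers, the arm and ball above 0.2 N).
It fails at once if a carton, the lampshade or the tape is shifted by more than 20 mm (distance of any of green_carton, blue_carton, shade, tape from where it was at the start of the episode above 0.02 m).
It also fails if it takes over 45 s, if anything falls off the work surface, if the arm or the gripper's body presses on something with over 40 N, if the wrist force passes 120 N, or if a joint passes its speed limit or range.

### The arm

A 7-joint arm with a two-finger parallel gripper is mounted at the origin on the work surface. World frame = base frame: x ahead of the robot, y to its left, z up, the work surface at z = 0. Lengths are in mm, angles in rad, forces in N, time in s.
With the tool pointing down it reaches from about 400 to 875 mm from the base axis. Payload 4.4 kg.
Tool frame: the origin (TCP) lies at the very end of the fingers, on their centre line; the grasp point (between the pads) lies 19 mm behind it; z points along the fingers, y is the line along which they close (so a half turn about z gives the same grasp; the last joint's range is limited). The gripper opens to 85 mm and grips with 20 to 120 N. Pads are 22 mm wide; open, the fingers measure 114 mm over their backs; the gripper's body (76 mm by 85 mm) begins 54 mm behind the grasp point. The pads swing forward as they close: fully open they stand 13 mm farther back than shut.
Start: joints at [-1.233, 0.628, 0.038, 1.517, -0.027, 0.996, -0.02], TCP at [255.372, 597.748, 196.713] pointing down, gripper open.
Joint ranges: [-3.06, 3.06], [-0.37, 2.12], [-1.25, 1.32], [0.18, 2.47], [-1.1, 4.24], [0.23, 1.98], [-2.94, 2.94]. Speed limits (rad/s): [2.57, 2.57, 3.14, 3.14, 3.14, 3.14, 3.14].

### API

Orientations are given as [roll, pitch, yaw] about the fixed x, y, z axes, in that order (R = Rz(yaw) Ry(pitch) Rx(roll)).
In Python, from cell import ctrl gives the robot as it stands.
- The arm moves only by the tool step_arm, never from a script. Its argument "series" is a list that holds one entry, the list of rows, each a list of 7 numbers: the turn, a rotation vector about the tool's x, y, z as a fraction of full scale, then the shift along the tool's x, y, z as a fraction of full scale, then the closure, from 0 (fully open) to 1 (shut). In form: [[[ax, ay, az, tx, ty, tz, gripper], ...]]. A call has 1 to 12 rows; each row shifts and turns the commanded pose from where the row before left it, along the tool's axes as they then stand; what a row does not reach is not made up. Full scale, the value 1, is 150 mm for a shift and 45 degrees for a turn. A row lasts 1/10 s, in which the tool goes at most 50 mm and 8.59 degrees, less where a joint would pass 70% of its speed; a pose out of reach is approached as far as the arm can. A call with a number of a shift or a turn outside -1 to 1 is refused whole. A call with a gripper value outside its range is refused whole. The fingers move at their own pace and stop on an object; the grip force is fixed at half the most. Time passes only in rows, so rows that do not move let the fingers close. It gives the time, the measured TCP pose, the force, the opening and the grip force at its end, in the units of the state.
- ctrl.read_state(): the state, without advancing time (a new reading comes with each control period).
- ctrl.get_image(name): name is "side" or "top" or "wrist"; returns a dict with "img" (420x560x3 uint8, red, green, blue), "fx", "fy", "cx", "cy" (pixels), "R" (3x3) and "t" (3): a world point X has camera coordinates R X + t. Camera axes: x right, y down, z forward; pixel columns grow to the right and rows downward; lengths in mm; the calibration is good to about 2 mm. A picture is of the moment at which its call begins. There is no depth.
- ctrl.finish_job(): hands the job in; it is judged then, once.
Trained networks look in a picture, given as the dict that the camera call returned (one of the last four; its "shot" number tells which), for a name from the list of things; names that differ only in an ending like _2 or _b are one class to them, and where a whole thing is asked for, a point or a joint stands for the part that bears it (a point fixed in the world has none). Each returns a list of dicts, best first, with "score" (0 to 1); they miss things now and then, are a little off and sometimes report something else, mostly with a low value. They report only what shows in the picture. A call takes as long as a camera call. They do not tell look-alikes from the thing itself.
- ctrl.recognise(picture, thing): "centre" ([column, row] in pixels, amid what is visible of it).
The state is a dict: "clock": time; "qpos": joint angles; "qd": joint speeds; "tau": joint torques, N m; "eef_pos": TCP position; "tool_rot": TCP orientation; "force": force on the tool from outside, world axes, zero at the start; "torque": the same for the moment, N m; "width": finger opening in mm; "gripper_force": force on a finger pad.
Only numpy, scipy, OpenCV 4.12 (cv2) and the standard library are available. Lean on these libraries where they do the work, as an engineer would, in place of code of your own. Each camera call takes 0.05 s, during which the arm holds its last target. There are 200 camera calls.

## Working session

There is one attempt and no reset: what is moved stays moved. The work goes in short steps, Python scripts to look and compute and a tool call to move; the robot and the scene stay as the last step left them, time stands still between calls to the robot, and variables do not carry over. Pictures are saved under pics/ and viewed, at most 10 in all, crops included, and the job is handed in when it is done.

Besides the shell and the picture viewer there is one more tool, called after ">>>" in YAML: its name, and indented under it one key for each argument. step_arm: Moves the arm, as the interface text tells. Shift numbers are shares of 150 mm and turn numbers shares of 45 degrees, none past 1 either way. Its arguments: {"type":"object","properties":{"series":{"type":"array","items":{"type":"array","items":{"type":"array","items":{"type":"number","minimum":-1,"maximum":1}}}}},"required":["series"]}

```bash
mkdir -p pics; cat > h.py <<'E'
from cell import ctrl
import numpy as np, cv2
def shot(n,fn=None):
    p=ctrl.get_image(n)
    if fn: cv2.imwrite('pics/'+fn,p['img'][:,:,::-1])
    return p
def onz(p,uv,z):
    R=np.array(p['R']);t=np.array(p['t']);d=R.T@np.array([(uv[0]-p['cx'])/p['fx'],(uv[1]-p['cy'])/p['fy'],1]);c=-R.T@t
    return c+d*(z-c[2])/d[2]
def ray(p,uv):
    R=np.array(p['R']);t=np.array(p['t']);d=R.T@np.array([(uv[0]-p['cx'])/p['fx'],(uv[1]-p['cy'])/p['fy'],1])
    return -R.T@t,d/np.linalg.norm(d)
def tri(obs):
    A=0;b=0
    for p,uv in obs:
        c,d=ray(p,uv);M=np.eye(3)-np.outer(d,d);A=A+M;b=b+M@c
    return np.linalg.solve(A,b)
def proj(p,X):
    c=np.array(p['R'])@X+np.array(p['t']);return [p['fx']*c[0]/c[2]+p['cx'],p['fy']*c[1]/c[2]+p['cy']]
E
python3 - <<'E'
from h import *
for n in ['top','side']:
    p=shot(n,n+'1.png')
    print(n,-np.array(p['R']).T@p['t'])
    for k in ['dish_grip','dish','ball_center','scale_top','green_carton','blue_carton','shade','tape']:
        print(k,[(np.round(r['centre']).tolist(),round(r['score'],2)) for r in ctrl.recognise(p,k)][:5])
s=ctrl.read_state();print(s['tool_rot'],s['width'],s['eef_pos'])
a=cv2.imread('pics/top1.png');b=cv2.imread('pics/side1.png')
E
```

```text
top [ 482.95650543  -19.22159409 1236.86281732]
dish_grip [([236.0, 197.0], 0.8)]
dish [([237.0, 201.0], 0.57)]
ball_center []
scale_top [([419.0, 170.0], 0.91), ([352.0, 283.0], 0.79), ([258.0, 193.0], 0.76)]
green_carton [([324.0, 184.0], 0.95)]
blue_carton [([144.0, 200.0], 0.75), ([258.0, 191.0], 0.25)]
shade [([197.0, 132.0], 0.87), ([237.0, 197.0], 0.65)]
tape [([264.0, 119.0], 0.86), ([261.0, 202.0], 0.54)]
side [ 264.02205239 -557.66918229  767.52245435]
dish_grip [([269.0, 188.0], 0.89)]
dish [([271.0, 187.0], 0.95)]
ball_center []
scale_top [([267.0, 216.0], 0.82), ([426.0, 357.0], 0.82), ([228.0, 352.0], 0.74), ([175.0, 242.0], 0.57)]
green_carton [([331.0, 258.0], 0.72)]
blue_carton []
shade [([312.0, 160.0], 0.75)]
tape [([357.0, 212.0], 0.85), ([232.0, 142.0], 0.16)]
[ 3.14155648e+00 -4.25063756e-05  2.73772783e+00] 85.24919977071542 [255.38348003 597.74250413 196.7402494 ]
```

View pics/top1.png

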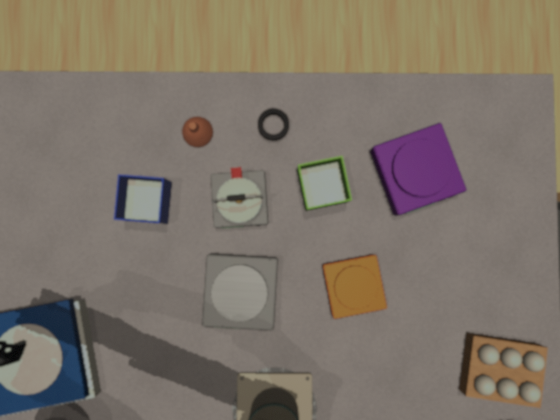

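View pics/side1.png

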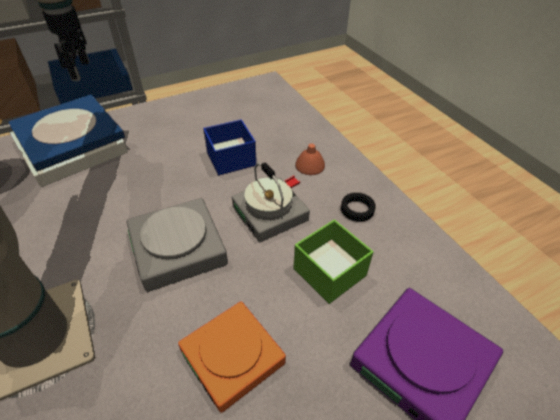

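The top view shows the wanted grey scale with the dish at (238,199), red lip at (237,172), green carton on the right at (324,184), and blue at (144,200). The side view agrees, with the handle at (268,172). These could be taken for the scale:
- small grey at (238,199)
- large grey at (240,291)
- orange at (355,287)
- purple at (419,170)
- blue bin or scale at (30,355)

I choose the smaller grey one, which bears the dish, and check it in a crop.

```bash
python3 - <<'E'
from h import *
a=cv2.imread('pics/top1.png');b=cv2.imread('pics/side1.png')
c=[cv2.resize(i[y:y+75,x:x+90],None,fx=4.4,fy=4.4,interpolation=2) for i,x,y in((a,193,160),(b,225,150))]
cv2.imwrite('pics/crop1.png',np.hstack(c))
T=shot('top');S=shot('side')
print('grip',tri([(T,(236,197.5)),(S,(268.5,171.5))]))
print('grip98',onz(T,(236,197.5),153))
im=T['img'].astype(int)
m=(im[...,0]>150)&(im[...,1]<60)&(im[...,2]<70); m[:160]=0;m[185:]=0
v,u=np.nonzero(m);print('lip px',u.mean(),v.mean(),len(u),onz(T,(u.mean(),v.mean()),75))
print('green',onz(T,(324.5,184),45), 'blue',onz(T,(143,200),45),'shade',onz(T,(197,130),40),'tape',onz(T,(273,124),12))
print('dish',onz(T,(239,201),79), 'scale',onz(T,(239.5,199),42))
E
```

```text
grip [575.0912216   93.90461311 152.32319103]
grip98 [573.62333587  94.454388   153.        ]
lip px nan nan 0 [nan nan nan]
green [ 620.52928052 -135.22483332   45.        ] blue [574.87443069 358.3384399   45.        ] shade [769.13480041 215.38371759  40.        ] tape [793.94269894   6.76408888  12.        ]
dish [570.56643135  94.20593671  79.        ] scale [578.84109206  96.5158053   42.        ]<stdin>:10: RuntimeWarning: Mean of empty slice.
  ret = ret.dtype.type(ret / rcount)
```

View pics/crop1.png

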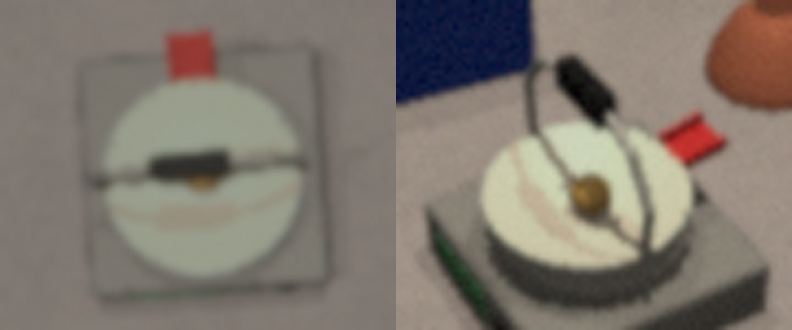

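The crop confirms the pick: the small grey scale with the white dish and ball, red lip pointing away and slightly left (dish yaw ≈ 6°), and handle at about (574, 94, 152). Moving to hover above it.

>>> step_arm:
  series:
    - [[0,0,0.169,0,0,-0.03,0],[0,0,0.169,0,0,-0.03,0],[0,0,0.169,0,0,-0.03,0],[0,0,0.169,0,0,-0.03,0],[0,0,0.169,0,0,-0.03,0],[0,0,0.169,0,0,-0.03,0],[0,0,0.169,0,0,-0.03,0],[0,0,0.169,0,0,-0.03,0]]

```text
clock: 1.8
eef_pos: [255.2, 597.8, 232.9]
tool_rot: [-3.141, -0.0, 1.671]
force: [-0.1, -0.0, 0.0]
width: 85.4
gripper_force: 0.0
```

>>> step_arm:
  series:
    - [[0,0,0,-0.295,0.145,0,0],[0,0,0,-0.295,0.145,0,0],[0,0,0,-0.295,0.145,0,0],[0,0,0,-0.295,0.145,0,0],[0,0,0,-0.295,0.145,0,0],[0,0,0,-0.295,0.145,0,0],[0,0,0,-0.295,0.145,0,0],[0,0,0,-0.295,0.145,0,0],[0,0,0,-0.295,0.145,0,0],[0,0,0,-0.295,0.145,0,0],[0,0,0,-0.295,0.145,0,0],[0,0,0,0,0,0,0]]

```text
clock: 3.0
eef_pos: [548.3, 129.5, 233.4]
tool_rot: [3.138, 0.005, 1.664]
force: [-0.4, -0.7, 0.2]
width: 85.5
gripper_force: 0.0
```

```bash
python3 - <<'E'
from h import *
p=shot('wrist','w1.png');s=ctrl.read_state();print(s['tool_rot'],s['eef_pos'],s['qpos'])
for k in ['dish_grip','dish','ball_center','green_carton']:
    print(k,[(np.round(r['centre']).tolist(),round(r['score'],2),onz(p,r['centre'],z).round(1)) for r in ctrl.recognise(p,k) for z in [dict(dish_grip=153,dish=70,ball_center=75,green_carton=45)[k]]][:3])
print(-np.array(p['R']).T@p['t'],'pred',proj(p,np.array([574.,94,153])))
E
```

```text
[3.14020265e+00 1.91725388e-03 1.66795705e+00] [546.24087365 134.05482553 233.00356606] [-0.54519877  0.48411263  0.38272758  1.72952151 -0.21016677  0.96746614
  0.01449591]
dish_grip [([297.0, 217.0], 0.61, array([569.4, 123.1, 153. ]))]
dish [([299.0, 217.0], 0.65, array([581.2,  94.7,  70. ]))]
ball_center [([290.0, 213.0], 0.58, array([570.9,  99.6,  75. ]))]
green_carton [([311.0, 360.0], 0.63, array([ 621.5, -103.9,   45. ]))]
[540.93708356 212.54404875 408.18997612] pred [np.float64(298.37250356245283), np.float64(252.1668476104118)]
```

View pics/w1.png

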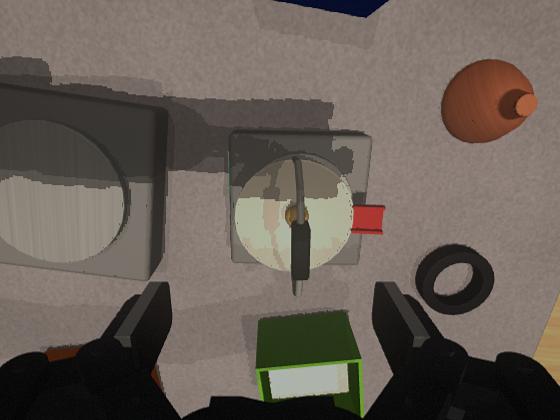

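The wrist view shows the handle block at (301,250), the lip at (369,219), the ball at (295,213), and the green carton below at (310,360). The handle prediction was (298,252), so it agrees.

```bash
python3 - <<'E'
from h import *
p=shot('wrist');T=shot('top')
print('grip wrist',onz(p,(301,250),160),'tri',tri([(p,(301,250)),(T,(236,197.5))]))
a=onz(p,(294,213),79);b=onz(p,(384,220),79);print('dish',a,'lip',b,np.degrees(np.arctan2(*(b-a)[1::-1])))
w=[onz(p,(301,226),163),onz(p,(301,279),163)];d=w[0]-w[1];print('block len',np.linalg.norm(d),'yaw',np.degrees(np.arctan2(-d[0],d[1])),(w[0]+w[1])/2)
im=T['img'].astype(int);m=((im[...,1]-np.maximum(im[...,0],im[...,2]))>25).astype(np.uint8)
n,l,st,c=cv2.connectedComponentsWithStats(m);i=1+np.argmax(st[1:,4]);pts=np.argwhere(l==i)[:,::-1].astype(np.float32)
r=cv2.minAreaRect(pts);print('green',r,st[i],onz(T,r[0],90))
s=ctrl.read_state();print(s['eef_pos'],s['tool_rot'])
E
```

```text
grip wrist [570.10791816 111.67518016 160.        ] tri [575.20177997  97.08845516 127.2972928 ]
dish [569.15096476 114.16760434  79.        ] lip [658.54409536 116.49474222  79.        ] 1.491222756340137
block len 44.250922987329204 yaw 7.672793204580808 [570.04888913 110.3770868  163.        ]
green ((324.04876708984375, 182.56097412109375), (45.11859893798828, 45.25828552246094), 77.90524291992188) [298 157  53  49 199] [ 619.12698785 -129.66521927   90.        ]
[543.69230649 140.55310104 232.64079749] [-3.14121484e+00 -6.80608057e-04  1.67879683e+00]
```

```bash
python3 - <<'E'
from h import *
for _ in range(4): p=shot('wrist','w2.png')
s=ctrl.read_state();print(s['eef_pos'],s['tool_rot'],s['qd'].round(3))
im=p['img'].astype(int)
m=((im[...,0]-np.maximum(im[...,1],im[...,2]))>80)
n,l,st,c=cv2.connectedComponentsWithStats(m.astype(np.uint8))
for i in range(1,n):
    if st[i,4]>150: print('red',st[i],c[i],onz(p,c[i],75))
m=(im.max(2)<75).astype(np.uint8);m[:150]=0;m[300:]=0
n,l,st,c=cv2.connectedComponentsWithStats(m)
for i in range(1,n):
    if st[i,4]>150: print('blk',st[i],c[i],onz(p,c[i],155), cv2.minAreaRect(np.argwhere(l==i)[:,::-1].astype(np.float32)))
for k in ['dish_grip','dish','ball_center']:
    print(k,[(r['centre'],round(r['score'],2)) for r in ctrl.recognise(p,k)][:2])
E
```

```text
[544.11878966 139.53292606 232.74878067] [ 3.14158197e+00 -1.13422399e-04  1.67726697e+00] [ 0.005  0.001  0.004  0.001  0.001 -0.001  0.002]
red [355 219  33  23 623] [370.02568218 229.78170144] [648.75991461 102.28170211  75.        ]
blk [   0  150  336  150 9905] [150.53770823 181.00232206] [454.12149494 151.65513162 155.        ] ((167.49996948242188, 224.49996948242188), (334.99993896484375, 148.99996948242188), -0.0)
blk [355 204  32  16 168] [362.76785714 212.20238095] [613.4869143  144.44988722 155.        ] ((370.5448303222656, 211.73794555664062), (31.70989227294922, 14.21073055267334), 3.3664605617523193)
blk [ 294  227   20   73 1106] [303.2034358  264.67088608] [574.69546598  96.0034734  155.        ] ((303.6067810058594, 263.15576171875), (18.659469604492188, 72.13883972167969), 1.5911402702331543)
blk [ 415  256   80   44 2046] [454.32991202 277.87487781] [697.35065323  97.29021271 155.        ] ((454.5, 277.5), (43.0, 79.0), 90.0)
blk [373 282  43  18 515] [388.97475728 291.81941748] [647.73443752  79.04872932 155.        ] ((394.0, 290.5), (42.0, 17.0), 0.0)
dish_grip [([300.0, 229.0], 0.64), ([488.7, 113.1], 0.33)]
dish [([303.2, 226.2], 0.77)]
ball_center [([294.5, 224.2], 0.68)]
```

View pics/w2.png

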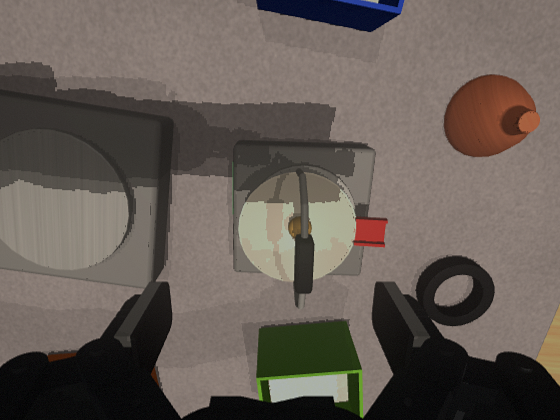

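The settled wrist view shows the block spanning (304,238) to (304,292), the lip at (370,231), and the ball at (299,226).

```bash
python3 - <<'E'
from h import *
p=shot('wrist');T=shot('top')
print('tri',tri([(p,(304.3,264)),(T,(236,197.5))]))
for z in (153,160): 
    w=[onz(p,(304.7,238),z),onz(p,(303.8,292),z)];d=w[0]-w[1];print('len',np.linalg.norm(d),'yaw',np.degrees(np.arctan2(-d[0],d[1])),(w[0]+w[1])/2)
a=onz(p,(297.5,225),79);b=onz(p,(386,232),79);print('dish',a,'lip',b,np.degrees(np.arctan2(*(b-a)[1::-1])))
ball=onz(p,(299.5,227),75);print(ball)
# green rim corners near edge at z 90
print([onz(p,q,90) for q in ((258,373),(360,371))])
s=ctrl.read_state();print(s['eef_pos'],s['tool_rot'])
E
```

```text
tri [574.85077324  94.6365088  152.7279    ]
len 48.172221388031154 yaw 6.864512006646731 [576.17983694  93.3173694  153.        ]
len 46.849442324852134 yaw 6.864512006646807 [575.09246917  96.82564395 160.        ]
dish [574.95312945 100.19904938  79.        ] lip [664.01953362 102.10058972  79.        ] 1.223061471055748
[577.70234507  96.80351909  75.        ]
[array([552.35792354, -76.50860671,  90.        ]), array([665.67703512, -61.64591878,  90.        ])]
[544.34250061 138.84517328 232.71780277] [ 3.14159018e+00 -4.40967249e-06  1.67605844e+00]
```

>>> step_arm:
  series:
    - [[0,0,0,-0.078,0.0432,0,0],[0,0,0,-0.078,0.0432,0,0],[0,0,0,-0.078,0.0432,0,0],[0,0,0,-0.078,0.0432,0,0],[0,0,0,0,0,0.1,0],[0,0,0,0,0,0.1,0],[0,0,0,0,0,0.1,0],[0,0,0,0,0,0,0],[0,0,0,0,0,0,0],[0,0,0,0,0,0,0],[0,0,0,0,0,0,0],[0,0,0,0,0,0,0]]

```text
clock: 5.0
eef_pos: [575.5, 95.0, 188.3]
tool_rot: [3.141, -0.0, 1.676]
force: [-1.3, 0.4, 0.4]
width: 85.8
gripper_force: 0.0
```

```bash
python3 - <<'E'
from h import *
p=shot('wrist','w3.png')
s=ctrl.read_state();print(s['clock'],s['eef_pos'],s['tool_rot'],s['qd'].round(3))
E
```

```text
5.05 [575.34160256  95.08011355 188.20764844] [ 3.14073780e+00 -2.14713672e-04  1.67612997e+00] [-0.001  0.002 -0.002  0.005 -0.003 -0.002 -0.   ]
```

View pics/w3.png

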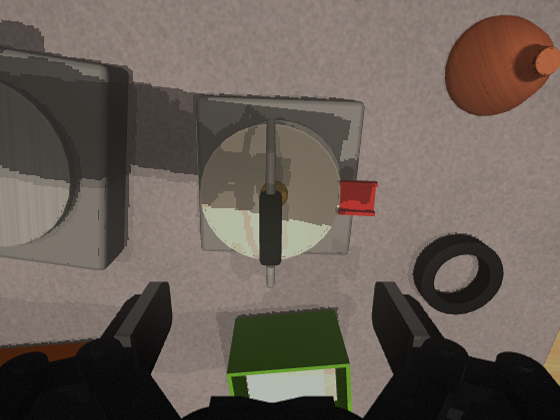

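The handle at (270,230) is centred between the fingers and lies parallel to the pads. Descending and closing.

>>> step_arm:
  series:
    - [[0,0,0,0,0,0.075,0],[0,0,0,0,0,0.075,0],[0,0,0,0,0,0.075,0],[0,0,0,0,0,0.075,0],[0,0,0,0,0,0.06,0],[0,0,0,0,0,0,0],[0,0,0,0,0,0,0],[0,0,0,0,0,0,0],[0,0,0,0,0,0,0]]

```text
clock: 5.95
eef_pos: [575.5, 95.0, 134.2]
tool_rot: [3.141, -0.0, 1.676]
force: [0.3, 0.1, -0.3]
width: 85.6
gripper_force: 0.0
```

>>> step_arm:
  series:
    - [[0,0,0,0,0,0,0.3],[0,0,0,0,0,0,0.45],[0,0,0,0,0,0,0.6],[0,0,0,0,0,0,0.7],[0,0,0,0,0,0,0.76],[0,0,0,0,0,0,0.8],[0,0,0,0,0,0,0.84],[0,0,0,0,0,0,0.88],[0,0,0,0,0,0,0.94],[0,0,0,0,0,0,1],[0,0,0,0,0,0,1],[0,0,0,0,0,0,1]]

```text
clock: 7.15
eef_pos: [575.1, 95.0, 133.7]
tool_rot: [3.142, -0.0, 1.676]
force: [0.1, -0.5, 0.2]
width: 0.1
gripper_force: 0.0
```

The fingers shut on nothing, so I look again.

```bash
python3 - <<'E'
from h import *
p=shot('wrist','w4.png');q=shot('side')
s=ctrl.read_state();print(s['clock'],s['eef_pos'],s['width'],s['gripper_force'])
print(proj(q,np.array([575,95,153.])),proj(q,s['eef_pos']))
c=cv2.resize(q['img'][110:250,200:340],(420,420),interpolation=2)[:,:,::-1]
w=p['img'][:,130:490][:,:,::-1]
cv2.imwrite('pics/c4.png',np.hstack([w,c]))
E
```

```text
7.25 [575.08490283  94.96789971 133.71953399] 0.3862343939217323 0.0
[np.float64(267.60384840599033), np.float64(171.0567862977731)] [np.float64(267.7309455964287), np.float64(177.23350718353086)]
```

View pics/c4.png

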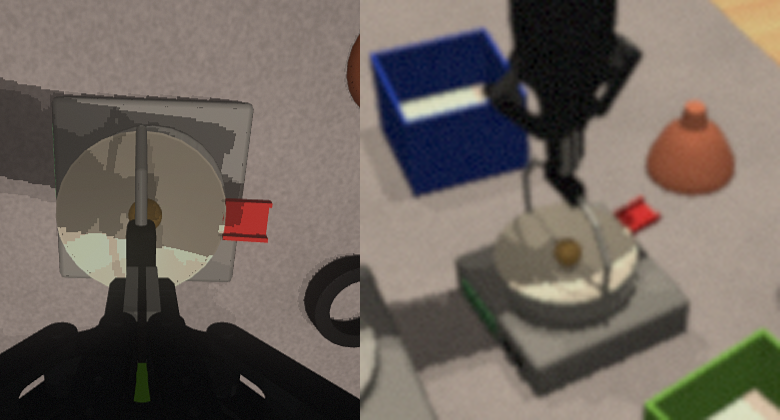

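```bash
python3 - <<'E'
from h import *
p=ctrl.get_image('wrist');q=shot('side')
s=ctrl.read_state()
print([proj(p,s['eef_pos']+np.array([0,0,d])) for d in (0,19,29)])
w=cv2.resize(p['img'][190:340,200:340],(560,600),interpolation=3)
c=cv2.resize(q['img'][140:200,256:280],(240,600),interpolation=3)
cv2.imwrite('pics/c5.png',np.clip(np.hstack([w,c])[:,:,::-1].astype(float)*1.8,0,255).astype(np.uint8))
E
```

```text
[[np.float64(270.1148981822337), np.float64(252.89667215971957)], [np.float64(269.9265522905612), np.float64(269.3872912691036)], [np.float64(269.8109106223876), np.float64(279.5122941884185)]]
```

View pics/c5.png

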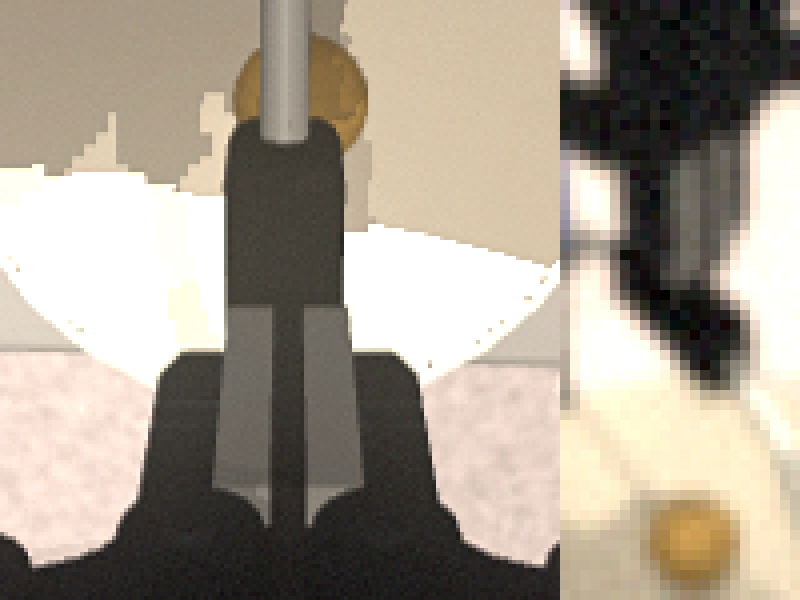

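```bash
python3 - <<'E'
from h import *
p=shot('wrist');q=shot('side');R=np.array(p['R'])
s=ctrl.read_state();e=s['eef_pos']
print('fx',p['fx'],'cam',-R.T@p['t'],'axis',R[2])
# open tips in w3 : rig moved rigidly, so same rays relative to TCP now
for u in (170,373):
    c,d=ray(p,(u,283)); X=c+d*(p['fx']*85/203)/(R@d)[2]; print('open tip rel TCP',X-e)
X=tri([(p,(271,266.5)),(q,(269.5,168))]);print('closed tip',X, X-e)
for z in (134,144,153,163):
  for y in (84,106,118): print(z,y,np.round(proj(p,np.array([575,y,z])),1),np.round(proj(q,np.array([575,y,z])),1))
print(s['force'],s['torque'],s['width'])
E
```

```text
fx 353.27884173815426 cam [567.3937867  177.01800587 308.88955032] axis [ 0.03268743 -0.31913118 -0.94714667]
open tip rel TCP [-42.213075     2.69145954  44.57106203]
open tip rel TCP [42.32133219 11.57561528 44.49504554]
closed tip [578.13178908  98.04826871 157.82009364] [ 3.0814856   3.07525654 24.13608833]
134 84 [268.  271.1] [269.7 179.9]
134 106 [272.2 234.4] [265.7 174.4]
134 118 [274.6 213.2] [263.5 171.5]
144 84 [267.8 280.1] [269.7 176.7]
144 106 [272.2 241.9] [265.6 171.3]
144 118 [274.7 219.7] [263.5 168.4]
153 84 [267.6 289.1] [269.7 173.8]
153 106 [272.2 249.3] [265.6 168.4]
153 118 [274.9 226.2] [263.4 165.5]
163 84 [267.3 300.1] [269.6 170.5]
163 106 [272.2 258.5] [265.5 165.1]
163 118 [275.  234.2] [263.3 162.2]
[ 0.27976517  0.49496683 -0.09781981] [0.0489399  0.03869268 0.06386924] 0.19611378131801832
```

The fingertips really sit about 32 mm higher than the reported TCP: the open tips measure +44 mm where +13 was expected, and the closed tips show just above the block. I'll reopen, go 30 mm lower (still clear of the ball) and close again.

>>> step_arm:
  series:
    - [[0,0,0,0,0,0,0],[0,0,0,0,0,0,0],[0,0,0,0,0,0,0],[0,0,0,0,0,0,0],[0,0,0,0,0,0,0],[0,0,0,0,0,0,0],[0,0,0,0,0,0,0],[0,0,0,0,0,0,0]]

```text
clock: 8.25
eef_pos: [575.1, 95.0, 133.7]
tool_rot: [-3.142, -0.0, 1.676]
force: [0.5, -0.0, 1.2]
width: 85.3
gripper_force: 0.0
```

>>> step_arm:
  series:
    - [[0,0,0,0,0,0.05,0],[0,0,0,0,0,0.05,0],[0,0,0,0,0,0.05,0],[0,0,0,0,0,0.05,0],[0,0,0,0,0,0,0],[0,0,0,0,0,0,0],[0,0,0,0,0,0,0]]

```text
clock: 8.95
eef_pos: [575.3, 94.9, 103.9]
tool_rot: [3.141, 0.0, 1.676]
force: [0.3, -0.4, -0.4]
width: 85.6
gripper_force: 0.0
```

>>> step_arm:
  series:
    - [[0,0,0,0,0,0,0.3],[0,0,0,0,0,0,0.45],[0,0,0,0,0,0,0.6],[0,0,0,0,0,0,0.7],[0,0,0,0,0,0,0.76],[0,0,0,0,0,0,0.8],[0,0,0,0,0,0,0.84],[0,0,0,0,0,0,0.88],[0,0,0,0,0,0,0.94],[0,0,0,0,0,0,1],[0,0,0,0,0,0,1],[0,0,0,0,0,0,1]]

```text
clock: 10.15
eef_pos: [574.8, 94.9, 103.8]
tool_rot: [-3.141, -0.0, 1.676]
force: [-2.5, -1.2, 4.9]
width: 12.9
gripper_force: 59.3
```

```bash
python3 - <<'E'
from h import *
p=shot('wrist');q=shot('side')
s=ctrl.read_state();print(s['clock'],s['eef_pos'],s['width'],s['gripper_force'],s['force'])
w=cv2.resize(p['img'][150:350,170:370],(500,500),interpolation=3)
c=cv2.resize(q['img'][140:220,240:288],(300,500),interpolation=3)
cv2.imwrite('pics/c6.png',np.clip(np.hstack([w,c])[:,:,::-1].astype(float)*1.6,0,255).astype(np.uint8))
E
```

```text
10.25 [574.83592305  94.94629684 103.79398812] 12.75990869769585 59.44660842418671 [-2.38925287 -0.01641101  3.90613565]
```

View pics/c6.png

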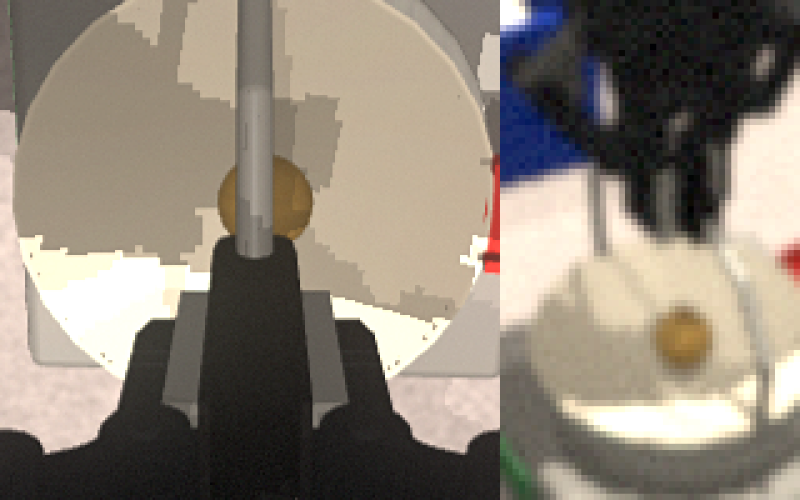

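Gripped: the block is between the pads, width 13 mm, 59 N, and the ball is central. Lifting gently.

>>> step_arm:
  series:
    - [[0,0,0,0,0,-0.01,1],[0,0,0,0,0,-0.03,1],[0,0,0,0,0,-0.05,1],[0,0,0,0,0,-0.07,1],[0,0,0,0,0,-0.08,1],[0,0,0,0,0,-0.08,1],[0,0,0,0,0,-0.08,1],[0,0,0,0,0,-0.08,1],[0,0,0,0,0,-0.07,1],[0,0,0,0,0,-0.05,1],[0,0,0,0,0,-0.03,1],[0,0,0,0,0,-0.01,1]]

```text
clock: 11.45
eef_pos: [575.2, 95.0, 200.1]
tool_rot: [3.141, -0.0, 1.676]
force: [-0.1, 0.2, -2.6]
width: 13.0
gripper_force: 58.5
```

>>> step_arm:
  series:
    - [[0,0,0,0,0,0,1],[0,0,0,0,0,0,1],[0,0,0,0,0,0,1],[0,0,0,0,0,0,1],[0,0,0,0,0,0,1],[0,0,0,0,0,0,1]]

```text
clock: 12.05
eef_pos: [575.1, 95.0, 199.6]
tool_rot: [-3.141, -0.0, 1.676]
force: [0.8, -1.0, -2.3]
width: 13.1
gripper_force: 58.5
```

```bash
python3 - <<'E'
from h import *
s=ctrl.read_state();print(s['clock'],s['eef_pos'],s['tool_rot'],s['width'],s['gripper_force'],s['force'],s['qpos'])
p=shot('wrist')
for k in ['ball_center','dish','dish_grip']: print(k,[(r['centre'],round(r['score'],2),onz(p,r['centre'],75+96)) for r in ctrl.recognise(p,k)][:2])
q=shot('side')
w=cv2.resize(p['img'],(460,345),interpolation=3); c=cv2.resize(q['img'][90:240,200:340],(322,345),interpolation=3)
cv2.imwrite('pics/c7.png',np.clip(np.hstack([w,c])[:,:,::-1].astype(float)*1.4,0,255).astype(np.uint8))
E
```

```text
12.05 [575.05320509  94.96609768 199.60584192] [-3.14143131e+00 -2.03183524e-06  1.67594102e+00] 13.089947330635985 58.50541591644287 [ 0.77515795 -1.00680226 -2.28278844] [-0.44579989  0.55098121  0.36598591  1.71445144 -0.23769041  0.92019707
  0.12068993]
ball_center [([283.3, 229.8], 0.69, array([582.74546668,  98.01659547, 171.        ])), ([273.1, 224.0], 0.68, array([576.05974021, 101.16521557, 171.        ]))]
dish [([274.9, 228.1], 0.61, array([577.45247338,  98.59230096, 171.        ]))]
dish_grip [([274.6, 226.8], 0.82, array([577.17588066,  99.42785269, 171.        ]))]
```

View pics/c7.png

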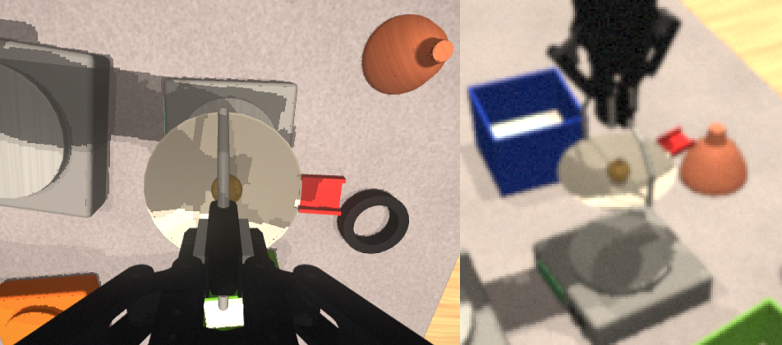

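The dish is 96 mm up and level, with the ball in the middle. Turning 85° right toward the green carton.

>>> step_arm:
  series:
    - [[0,0,0.02,0,0,0,1],[0,0,0.04,0,0,0,1],[0,0,0.06,0,0,0,1],[0,0,0.08,0,0,0,1],[0,0,0.08,0,0,0,1],[0,0,0.08,0,0,0,1],[0,0,0.08,0,0,0,1],[0,0,0.08,0,0,0,1],[0,0,0.08,0,0,0,1],[0,0,0.08,0,0,0,1],[0,0,0.08,0,0,0,1],[0,0,0.08,0,0,0,1]]

```text
clock: 13.5
eef_pos: [575.0, 95.1, 199.7]
tool_rot: [-3.142, -0.0, 1.012]
force: [-0.9, -0.2, -2.5]
width: 13.0
gripper_force: 58.5
```

>>> step_arm:
  series:
    - [[0,0,0.08,0,0,0,1],[0,0,0.08,0,0,0,1],[0,0,0.08,0,0,0,1],[0,0,0.08,0,0,0,1],[0,0,0.08,0,0,0,1],[0,0,0.08,0,0,0,1],[0,0,0.08,0,0,0,1],[0,0,0.08,0,0,0,1],[0,0,0.08,0,0,0,1],[0,0,0.08,0,0,0,1],[0,0,0.08,0,0,0,1],[0,0,0.06,0,0,0,1]]

```text
clock: 14.7
eef_pos: [575.1, 95.3, 199.7]
tool_rot: [-3.141, -0.0, 0.275]
force: [0.6, -0.0, -2.5]
width: 12.8
gripper_force: 58.5
```

>>> step_arm:
  series:
    - [[0,0,0.05,0,0,0,1],[0,0,0.04,0,0,0,1],[0,0,0.02,0,0,0,1],[0,0,0,0,0,0,1],[0,0,0,0,0,0,1],[0,0,0,0,0,0,1],[0,0,0,0,0,0,1],[0,0,0,0,0,0,1],[0,0,0,0,0,0,1],[0,0,0,0,0,0,1],[0,0,0,0,0,0,1]]

```text
clock: 15.8
eef_pos: [575.0, 95.0, 199.7]
tool_rot: [-3.142, 0.0, 0.192]
force: [0.8, -0.1, -2.3]
width: 13.0
gripper_force: 58.5
```

```bash
python3 - <<'E'
from h import *
s=ctrl.read_state();print(s['clock'],s['eef_pos'],s['tool_rot'],s['width'],s['gripper_force'],abs(s['qd']).max())
p=shot('wrist');T=shot('top')
for n,P in(('w',p),('t',T)):
    im=P['img'].astype(int);m=((im[...,0]-np.maximum(im[...,1],im[...,2]))>60).astype(np.uint8)
    N,l,st,c=cv2.connectedComponentsWithStats(m)
    for i in range(1,N):
        if st[i,4]>30:
            X=onz(P,c[i],172);print(n,st[i],X.round(),'heading',np.degrees(np.arctan2(X[1]-95,X[0]-575)))
print([(r['centre'],round(r['score'],2),onz(p,r['centre'],171)) for r in ctrl.recognise(p,'ball_center')][:2])
print('need',np.degrees(np.arctan2(-129.5-95,618.5-575)))
w=cv2.resize(p['img'],(460,345),interpolation=3); c=cv2.resize(T['img'][130:250,180:360],(340,345),interpolation=3)
cv2.imwrite('pics/c8.png',np.clip(np.hstack([w,c])[:,:,::-1].astype(float)*1.4,0,255).astype(np.uint8))
E
```

```text
15.8 [575.03866148  94.98638166 199.68041862] [-3.14155586e+00  5.07532135e-05  1.91537115e-01] 12.959077857230522 58.467020988464355 0.0019447741695292164
w [ 365  216   56   38 1752] [590.  22. 172.] heading -78.42376312945744
w [364 254  52   9 253] [574.  18. 172.] heading -90.77515213095622
w [ 439  358  119   62 3647] [497. -98. 172.] heading -112.0522325948495
t [258 185  13  12 123] [589.  24. 172.] heading -78.50832098311504
[([285.6, 229.9], 0.77, array([579.82355178,  86.77099158, 171.        ]))]
need -79.03403462576125
```

```bash
python3 - <<'E'
from h import *
for n in ('wrist','side','top'):
    p=shot(n);im=p['img'];h=cv2.cvtColor(im,cv2.COLOR_RGB2HSV)
    c0=np.array(proj(p,np.array([575,95,171.])))
    m=((h[...,0]>8)&(h[...,0]<26)&(h[...,1]>110)).astype(np.uint8)
    yy,xx=np.mgrid[:420,:560];m[(abs(xx-c0[0])>45)|(abs(yy-c0[1])>45)]=0
    v,u=np.nonzero(m)
    if len(u)<5: print(n,'none',c0);continue
    c,r=cv2.minEnclosingCircle(np.stack([u,v],1).astype(np.float32))
    sc=p['fx']*12/(np.array(p['R'])@[575,95,171]+p['t'])[2]
    print(n,len(u),c,'r',r,'expect r',sc,'c0',c0,onz(p,c,171), [round(float(x),2) for x in np.percentile(u,[2,98]).tolist()+np.percentile(v,[2,98]).tolist()])
    m2=((h[...,1]<75)&(h[...,2]>110)).astype(np.uint8)
E
```

```text
wrist 517 (275.71319580078125, 230.68527221679688) r 18.789033889770508 expect r 19.27072114048841 c0 [271.09815222 234.64206471] [578.14464608  92.69141556 171.        ] [258.0, 293.0, 215.0, 243.0]
side 292 (291.5559387207031, 149.98158264160156) r 31.541248321533203 expect r 5.169852159901422 c0 [267.51814545 165.12252594] [652.13318524 120.39030738 171.        ] [265.82, 312.0, 144.82, 172.0]
top none [235.01067069 196.31557886]
```

Ball about 4 mm off the middle, lip heading −78.5° where −79° is needed, and the arm is still. Handing in.

```bash
python3 -c "
from h import *
print(ctrl.finish_job())"
```

```text
the job is handed in; nothing more can be done
None
```

The job is handed in, with no verdict returned: the dish is held about 96 mm above the scale, its red lip within about 1° of the green carton's middle, with the ball about 4 mm off the dish's middle.

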